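# Trial-fit a taper-shank alignment target and eject it with the wedge

### The arm

A 7-joint arm with a two-finger parallel gripper is mounted at the origin on the work surface. World frame = base frame: x ahead of the robot, y to its left, z up, the work surface at z = 0. Lengths are in m, angles in rad, forces in N, time in s.
With the tool pointing down it reaches from about 0.4 to 0.9 m from the base axis. Payload 5.5 kg.
Tool frame: the origin (TCP) lies at the very end of the fingers, on their centre line; the grasp point (between the pads) lies 19 mm behind it; z points along the fingers, y is the line along which they close (so a half turn about z gives the same grasp; the last joint's range is limited). The gripper opens to 92 mm and grips with 3 to 60 N. Pads are 19 mm wide; open, the fingers measure 130 mm over their backs; the gripper's body (75 mm by 190 mm) begins 47 mm behind the grasp point.
Start: joints at [-0.86, 0.501, -0.427, 1.55, 0.221, 1.138, -0.21], TCP at [0.281, 0.586, 0.227] pointing down, gripper open.
Joint ranges: [-2.88, 2.88], [-0.31, 2.03], [-1.54, 1.56], [0.2, 2.42], [-1.41, 4.55], [0.19, 2.02], [-2.57, 2.57]. Speed limits (rad/s): [2.57, 2.57, 3.14, 3.14, 3.14, 3.14, 3.14].

### API

Orientations are given as a unit quaternion [x, y, z, w].
In Python, from workcell import bot gives the robot as it stands.
- The arm moves only by the tool play_rows, never from a script. Its argument "deltas" is a list of rows, each a list of 7 numbers: the shift along the tool's x, y, z in mm, then the turn, a rotation vector about the tool's x, y, z in degrees, then the closure, from -1 (fully open) to 1 (shut), so that 0 is half open. A call has exactly 5 rows; each row is the pose to reach, as a shift and turn from the pose commanded when the call began, along the tool's axes at that moment; what a row does not reach only later rows make up. A row lasts 1/8 s, in which the tool goes at most 62.5 mm and 10.7 degrees, less where a joint would pass 70% of its speed; a pose out of reach is approached as far as the arm can. A call with a gripper value outside its range is refused whole. The fingers move at their own pace and stop on an object; "grip_force" is the grip in N (left out, the last holds). Time passes only in rows, so rows that repeat a pose let the fingers close, or fill a call up. It gives the time, the measured TCP pose, the force, the opening and the grip force at its end, in the units of the state.
- bot.get_obs(): the state, without advancing time (a new reading comes with each control period).
- bot.grab_frame(name): name is "side" or "top"; returns a dict with "image" (384x512x3 uint8, red, green, blue), "vfov" (degrees; the focal length in pixels is half the picture's height over the tangent of half this angle, whatever the lens; pixels are square), "cx", "cy" (the principal point, pixels), "k1" (the pictures are not rectified: a ray, as slopes to the right and down, at radius r is drawn at 1 + k1 r^2 times it, then the intrinsics apply), "extrinsics" (4x4, takes a point from camera to world coordinates). Camera axes: x right, y down, z forward; pixel columns grow to the right and rows downward; lengths in m; the calibration is good to about 2 mm. A picture is of the moment at which its call begins. There is no depth.
- bot.finish_job(): hands the job in; it is judged then, once.
The state is a dict: "time_s": time; "qpos": joint angles; "joint_vel": joint speeds; "effort": joint torques, N m; "tcp_pos": TCP position; "tcp_rot": TCP orientation; "force": force on the tool from outside, world axes, zero at the start; "torque": the same for the moment, N m; "gripper_width": finger opening in m; "finger_force": force on a finger pad.
Only numpy, scipy, OpenCV 4.12 (cv2) and the standard library are available. Lean on these libraries where they do the work, as an engineer would, in place of code of your own. Each camera call takes 0.05 s, during which the arm holds its last target. There are 200 camera calls.

### The job

Trial-fit the orange-headed alignment target: take it from the white rack, lower its tapered shank into the blue-rimmed mount and, pressing only lightly (well under 30 N), twist it anticlockwise until its key drops in, then press it fully home so that its flange sits flush on the blue rim, and let go of it. Then, without touching the target again, push the red wedge all the way through the mount's slot, so that the taper breaks free and the target is left standing upright and loose on the wedge, ready to be lifted out. No push may exceed about 50 N, and the other things must be left alone.

Things in the scene. Friction and masses are not known exactly. Their poses are not given: they have to be found in the camera images.
- target: alignment target, 200 to 325 g, 87 mm tall. Origin at the centre of the underside of its key, z up the shank. Flat steel key 14 mm (x) by 5 mm (y), z 0 to 9 mm; steel cone, radius 7 mm at z = 9 mm growing to 13 mm at z = 51 mm; flange above it; orange head on top. Starts hanging by its flange in any of the rack's 3 places, its x axis within 0.35 rad of the rack's y axis
- target_head (a point): middle of the target's orange bar head, 74 mm above the target's origin: grip here, across the 20 mm width. The head is 46 mm along x (also the key's long direction), 20 mm along y, from 57 to 87 mm above the origin, with a white dot on top
- lens_holder: bystander in the rack: same shank and flange, round black head 34 mm wide, 79 mm tall overall; leave it alone
- pinhole_holder: bystander in the rack: same shank and flange, round dark head with a brass cap 32 mm wide, 81 mm tall overall; leave it alone
- rack: fixed white rack, 80 mm (x) by 250 mm (y), top 55 mm above the table; three through holes of 31 mm diameter, 80 mm apart along y. Origin at the centre of its underside
- mount: fixed taper mount. Origin on the table under the axis of its vertical bore. Dark base 130 mm (x) by 110 mm (y), 14 mm thick; aluminium barrel, radius 40 mm, with a flat blue rim on top. The wedge's slot runs through it along its y axis. When fully home the target's origin is 24 mm above the mount's origin and its flange lies on the rim
- mount_rim (a point): centre of the blue rim's flat top, 75 mm above the table; hole 29 mm across; same axes as the mount
- wedge (a joint): travel of the captive red wedge, m: 0 to 0.006 at the start (drawn out), 0.055 at its hard stop (fully through). It slides towards the mount's -y, meets the key of a seated target at about 0.015 to 0.022 and lifts it by about 9 mm at the stop. It stays where it is left. Driving it takes about 5 to 25 N
- wedge_push (a point): on the outer (+y) face of the wedge's upright red push plate, on its centre line, 60 mm above the table; 120 mm from the bore's axis towards the mount's +y when the wedge reads 0; moves with it. The plate is 44 mm wide (mount's x), 8 mm thick, its top 78 mm above the table. Push here towards the mount's -y
- oil_bottle: bystander: amber bottle, 36 mm wide, 75 mm tall; origin at its underside
- objective_jar: bystander: clear jar with a black lid, 52 mm wide, 70 mm tall; origin at its underside
- slide_case: bystander: blue case 80 by 120 by 35 mm; origin at its underside
- driver: bystander: screwdriver 170 mm long lying on the table
- lens_cap: bystander: black disc 48 mm wide, 14 mm thick; origin at its underside
- target_flange (a point): centre of the underside of the target's aluminium flange, 51 mm above the target's origin; the flange has radius 20 mm and is 6 mm thick
- bore_jaws (a point): on the bore's axis, 55 mm above the table, amid four spring-loaded brass jaws. They touch the cone from 8 mm above home and resist more and more, about 8 to 20 N just before home (less while it turns); then they hold the taper by friction
- key_seat: steel seat inside the mount, same origin and axes as the mount, with a hidden key slot 7 mm wide, its top 32 mm above the table. The slot's direction cannot be seen or read: it is turned anticlockwise from above, by 0.25 to 1.45 rad, from the mount's x axis. The key fits either way round, within about 0.13 rad. With the key across the slot the target stops 8 mm above home. Over 30 N on it (pressing, or turning on after the drop) spoils it
Mind the look-alikes: they are no part of the job. What is shaped like the mount but pink is not meant.

How it is judged:
On the way, in this order (a step that is already met when the one before it is completed fails the run):
1. the target is seated fully home in the mount (flange within 1.8 mm of the rim, on its axis, upright) and let go (z of target in the frame of mount below 0.0258 m and horizontal distance between target and mount below 0.004 m and angle between target's own z axis and vertical below 0.06 rad and contact force between the fingers and target below 0.3 N), for 0.2 s.
2. the wedge is pushed in while the target still sits home and nothing of the robot touches the target (value of joint wedge above 0.009 m and z of target in the frame of mount below 0.0262 m and horizontal distance between target and mount below 0.005 m and contact force between each of the arm, the fingers and target below 0.3 N).
At the end, for the whole second after the job is handed in: the wedge is through to within 5 mm of its stop, the target stands at rest on it in the mount's bore, raised 6.5 to 12.5 mm above home, within 6 mm of the bore's axis and tilted less than 0.12 rad (value of joint wedge above 0.05 m and z of target in the frame of mount between 0.0305 and 0.0365 m and horizontal distance between target and mount below 0.006 m and angle between target's own z axis and vertical below 0.12 rad and linear speed of target below 0.02 m/s); the robot touches nothing.
It fails at once if the target is pressed onto the mount with more than 70 N (contact force between target and mount above 70 N).
It fails at once if the wedge is pushed with more than 50 N (contact force between the fingers and wedge above 50 N).
It fails at once if the robot touches the target once the wedge is being driven (value of joint wedge above 0.012 m and contact force between the fingers and target above 0.5 N).
It fails at once if a bystander is disturbed (moved more than 30 mm) (distance of any of lens_holder, pinhole_holder, oil_bottle, objective_jar, slide_case, driver, lens_cap from where it was at the start of the episode above 0.03 m).
It fails at once if the target's key is pressed or twisted against its seat with more than 30 N (contact force between target and key_seat above 30 N).
It also fails if it takes over 67 s, if anything falls off the work surface, if the arm or the gripper's body presses on something with over 40 N, if the wrist force passes 120 N, or if a joint passes its speed limit or range.

## Working session

There is one attempt and no reset: what is moved stays moved. The work goes in short steps, Python scripts to look and compute and a tool call to move; the robot and the scene stay as the last step left them, time stands still between calls to the robot, and variables do not carry over. Pictures are saved under pics/ and viewed, at most 10 in all, crops included, and the job is handed in when it is done.

Besides the shell and the picture viewer there is one more tool, called after "Emit:" as name([rows], argument=value, ...), one row to a line, values as JSON. play_rows: Moves the arm, as the interface text tells. Its arguments: {"type":"object","properties":{"deltas":{"type":"array","items":{"type":"array","items":{"type":"number"}}},"grip_force":{"type":"number"}},"required":["deltas"]}

```bash
mkdir -p pics; cat > h.py <<'E'
import numpy as np,cv2,json
from workcell import bot
from scipy.spatial.transform import Rotation as R
def grab(n,fn):
    f=bot.grab_frame(n); cv2.imwrite(f'pics/{fn}.png',f['image'][:,:,::-1]); np.save(f'pics/{fn}.npy',f,allow_pickle=True); return f
def load(fn): return np.load(f'pics/{fn}.npy',allow_pickle=True).item()
def K(f):
    fl=f['image'].shape[0]/2/np.tan(np.radians(f['vfov'])/2)
    return np.array([[fl,0,f['cx']],[0,fl,f['cy']],[0,0,1.]]),np.array([f['k1'],0,0,0,0.])
def ray(f,u,v):
    k,d=K(f); p=cv2.undistortPoints(np.array([[[u,v]]],float),k,d)[0,0]
    E=np.array(f['extrinsics']); return E[:3,3],E[:3,:3]@np.array([p[0],p[1],1])
def atz(f,u,v,z):
    o,d=ray(f,u,v); return o+d*(z-o[2])/d[2]
def proj(f,P):
    k,d=K(f); E=np.linalg.inv(np.array(f['extrinsics']))
    return cv2.projectPoints(np.array(P,float).reshape(-1,1,3),cv2.Rodrigues(E[:3,:3])[0],E[:3,3],k,d)[0][:,0]
E
python3 - <<'E'
from h import *
for n in('top','side'):
    f=grab(n,n+'0'); print(n,f['vfov'],f['cx'],f['cy'],f['k1'],np.round(f['extrinsics'],3).tolist())
a=cv2.imread('pics/top0.png');
cv2.imwrite('pics/top0b.png',cv2.resize(a,(800,600),interpolation=cv2.INTER_CUBIC))
print({k:np.round(v,3).tolist() for k,v in bot.get_obs().items()})
E
```

```text
top 56.381601050954615 260.145283681527 195.48562642064675 -0.042173908855318076 [[0.027, -0.996, 0.087, 0.45], [-1.0, -0.026, 0.016, -0.008], [-0.014, -0.087, -0.996, 0.93], [0.0, 0.0, 0.0, 1.0]]
side 48.42293280927338 241.11479404675376 188.72252191551289 -0.09405838494139958 [[0.756, -0.318, 0.572, -0.086], [-0.654, -0.397, 0.644, -0.71], [0.022, -0.861, -0.508, 0.632], [0.0, 0.0, 0.0, 1.0]]
{'time_s': 0.1, 'qpos': [-0.86, 0.502, -0.427, 1.551, 0.221, 1.138, -0.21], 'joint_vel': [-0.003, -0.0, -0.0, -0.003, -0.001, -0.001, 0.001], 'effort': [-0.011, -56.787, -5.838, -27.992, -0.069, 0.024, 0.0], 'tcp_pos': [0.281, 0.585, 0.226], 'tcp_rot': [0.222, 0.975, -0.001, -0.0], 'force': [-0.357, 1.079, -0.729], 'torque': [-0.024, 0.049, 0.009], 'finger_force': 0.0, 'gripper_width': 0.092}
```

View pics/top0b.png

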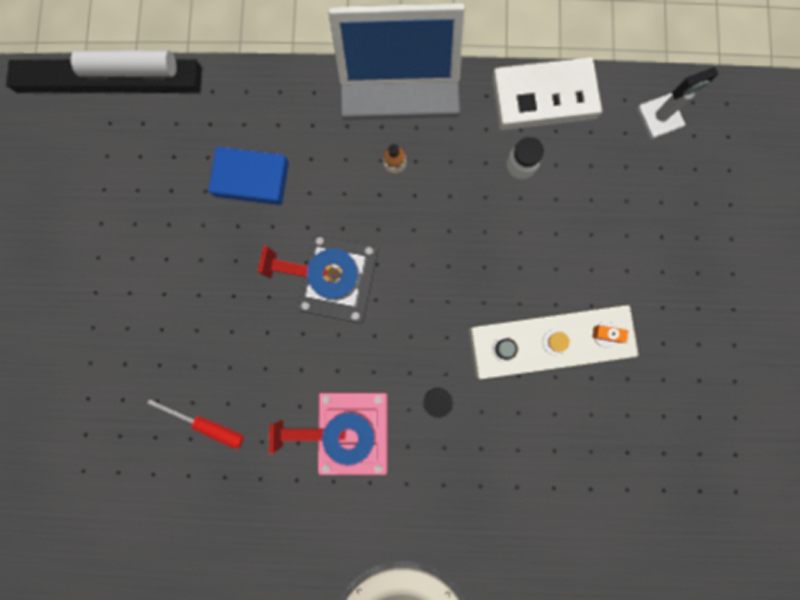

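View pics/side0.png

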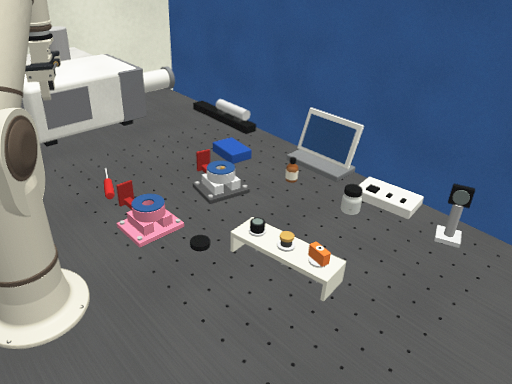

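The top view (800 px scale) shows two things that could be the mount: the blue rim on the dark base at (333,273), which is mine, and the pink-based one at (348,438), a decoy. The rack heads are the orange bar with white dot at (612,334), which is the target, brass (558,342) and black (507,349). The red plates are at (266,262), mine, and (276,437), the decoy's.

```bash
python3 - <<'E'
from h import *
f=load('top0'); im=f['image']; hsv=cv2.cvtColor(im,cv2.COLOR_RGB2HSV)
H,S,V=[hsv[...,i].astype(int) for i in range(3)]
def comp(m,box):
    x0,y0,x1,y1=[int(b/1.5625) for b in box]; k=np.zeros(m.shape,np.uint8); k[y0:y1,x0:x1]=m[y0:y1,x0:x1]; return k
blue=comp((H>95)&(H<125)&(S>120),(290,230,380,320)); c=max(cv2.findContours(blue,0,2)[0],key=cv2.contourArea)
e=cv2.fitEllipse(c); print('rim',e); rc=atz(f,*e[0],.075); print(rc, 'diam',[np.linalg.norm(atz(f,e[0][0]+a,e[0][1],.075)-rc) for a in(e[1][0]/2,e[1][1]/2)])
org=comp((H>3)&(H<20)&(S>170)&(V>120),(580,310,640,360)); c=max(cv2.findContours(org,0,2)[0],key=cv2.contourArea); r=cv2.minAreaRect(c); print('org',r)
b=[atz(f,*p,.091) for p in cv2.boxPoints(r)]; print(np.round(b,4))
wh=comp((S<60)&(V>150),(603,325,622,343)); print('dot px',np.argwhere(wh).mean(0)[::-1],wh.sum())
red=comp(((H<6)|(H>172))&(S>140),(250,240,310,290)); ys,xs=np.nonzero(red); print('red',xs.min(),xs.max(),ys.min(),ys.max())
a=cv2.resize(im[140:215,150:260],None,fx=5,fy=5,interpolation=2); b2=cv2.resize(im[185:250,290:420],None,fx=5,fy=5,interpolation=2)[:, :550]
b2=cv2.resize(im[190:250,340:420],None,fx=6.6,fy=6.6,interpolation=2)
w=550; o=np.zeros((600,800,3),np.uint8); o[:375,:550]=a; b3=cv2.resize(im[192:237,360:420],None,fx=5,fy=5,interpolation=2); o[375:600,0:300]=b3
cv2.imwrite('pics/crop1.png',o[:,:,::-1])
E
```

```text
rim ((212.34542846679688, 174.5176544189453), (30.502016067504883, 30.7918758392334), 19.621498107910156)
[0.57279499 0.12255083 0.075     ] diam [np.float64(0.03693713947641107), np.float64(0.03728773420116514)]
org ((384.93243408203125, 212.40542602539062), (7.233555316925049, 7.069156646728516), 9.462322235107422)
[[ 0.4845 -0.2783  0.091 ]
 [ 0.5009 -0.281   0.091 ]
 [ 0.4985 -0.2979  0.091 ]
 [ 0.4821 -0.2951  0.091 ]]
dot px [391.90909091 212.49090909] 55
red 165 196 157 176
```

View pics/crop1.png

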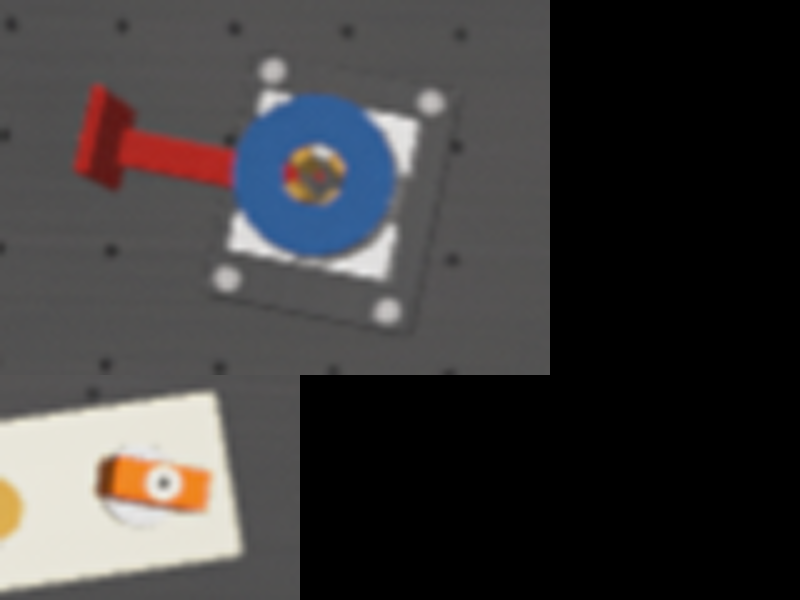

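```bash
python3 - <<'E'
from h import *
f=load('top0'); s=load('side0')
A=lambda x,y:((x-2)/5+150,(y-2)/5+140)
B=lambda x,y:((x-2)/5+360,(y-377)/5+192)
d=atz(f,*B(163,482),.091); print('dot',d)
c=[atz(f,*B(*p),.091) for p in((117,457),(210,468),(205,512),(112,499))]
print('head mean',np.mean(c,0),'len',np.linalg.norm(c[1]-c[0]),np.linalg.norm(c[2]-c[1]))
v=(c[1]-c[0]+c[2]-c[3]); print('head x yaw deg',np.degrees(np.arctan2(v[1],v[0])))
bl=[atz(f,*A(*p),.016) for p in((273,70),(431,102),(387,311),(227,279))]; print('bolts',np.round(bl,4),'mean',np.mean(bl,0))
y=bl[0]-bl[1]+bl[3]-bl[2]; x=bl[0]-bl[3]+bl[1]-bl[2]
print('mount y yaw',np.degrees(np.arctan2(y[1],y[0])),'x yaw',np.degrees(np.arctan2(x[1],x[0])))
print('plate top outer edge', atz(f,*A(98,85),.078),atz(f,*A(76,172),.078))
rc=atz(f,212.35,174.52,.075); print('rim',rc)
print('side proj rim,dot',proj(s,[rc,d]))
hs=cv2.cvtColor(s['image'],cv2.COLOR_RGB2HSV)
m=((hs[...,0]>95)&(hs[...,0]<125)&(hs[...,1]>120)).astype(np.uint8); m2=np.zeros_like(m); m2[155:185,203:240]=m[155:185,203:240]
print('side rim',cv2.fitEllipse(max(cv2.findContours(m2,0,2)[0],key=cv2.contourArea)))
a=np.hstack([cv2.resize(s['image'][145:205,185:255],(400,343),interpolation=2),cv2.resize(s['image'][230:290,290:360],(400,343),interpolation=2)])
cv2.imwrite('pics/crop2.png',a[:,:,::-1])
o=bot.get_obs(); print(R.from_quat(o['tcp_rot']).as_matrix().round(3))
E
```

```text
dot [ 0.49052546 -0.30518787  0.091     ]
head mean [ 0.48957246 -0.30425822  0.091     ] len 0.04408175264291008 0.020833038697072134
head x yaw deg -95.87309043322908
bolts [[0.6356 0.155  0.016 ]
 [0.6207 0.0722 0.016 ]
 [0.5117 0.0911 0.016 ]
 [0.5259 0.1742 0.016 ]] mean [0.57345946 0.12315184 0.016     ]
mount y yaw 80.02741059243733 x yaw -9.892168982214507
plate top outer edge [0.61368712 0.22904926 0.078     ] [0.57080773 0.23758542 0.078     ]
rim [0.57278955 0.12253952 0.075     ]
side proj rim,dot [[220.13953833 167.13719522]
 [319.23644908 248.47783308]]
side rim ((222.5467987060547, 165.2559356689453), (17.026710510253906, 30.3326473236084), 71.66089630126953)
[[-0.901  0.433 -0.001]
 [ 0.433  0.901 -0.002]
 [ 0.    -0.002 -1.   ]]
```

View pics/crop2.png

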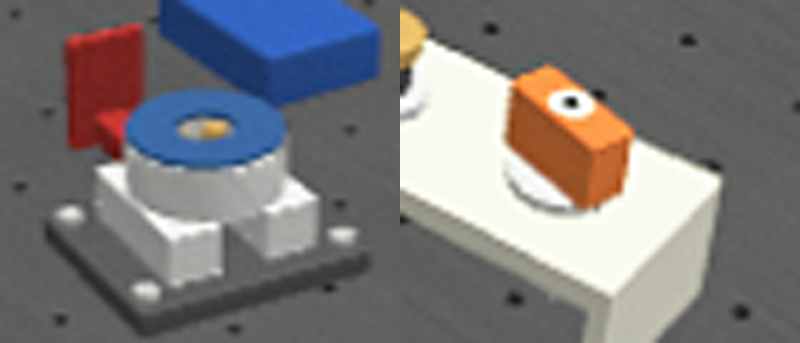

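The crop confirms it: orange bar with white dot in the rack, and a blue rim on the dark/aluminium mount. Both cameras agree within 1 px. The target is at (0.490,-0.305) with yaw 84°. The mount is at (0.573,0.123) with its x axis at yaw -10°.

Emit:
play_rows([
  [-51, -35, 0, 0, 0, 10, -1],
  [-102, -71, 0, 0, 0, 20, -1],
  [-153, -106, 0, 0, 0, 30, -1],
  [-204, -142, 0, 0, 0, 40, -1],
  [-255, -177, 0, 0, 0, 50, -1],
], grip_force=40)

```text
time_s: 0.72
tcp_pos: [0.4352, 0.3138, 0.2266]
tcp_rot: [0.616, 0.788, -0.0, -0.0]
force: [1.3, 1.0, -0.1]
gripper_width: 0.0917
finger_force: 0.0
```

Emit:
play_rows([
  [-62, -4, 0, 0, 0, 4, -1],
  [-124, -9, 0, 0, 0, 8, -1],
  [-185, -13, 0, 0, 0, 12, -1],
  [-247, -18, 0, 0, 0, 16, -1],
  [-309, -22, 0, 0, 0, 20.2, -1],
])

```text
time_s: 1.35
tcp_pos: [0.4897, 0.0092, 0.2267]
tcp_rot: [0.743, 0.669, 0.0, -0.0]
force: [0.7, -0.6, 0.0]
gripper_width: 0.0917
finger_force: 0.0
```

Emit:
play_rows([
  [-62, 7, 0, 0, 0, 0, -1],
  [-124, 13, 0, 0, 0, 0, -1],
  [-185, 20, 12, 0, 0, 0, -1],
  [-247, 26, 30, 0, 0, 0, -1],
  [-312, 33, 50, 0, 0, 0, -1],
])

```text
time_s: 1.98
tcp_pos: [0.4907, -0.2963, 0.1786]
tcp_rot: [0.742, 0.67, 0.0, 0.0]
force: [1.3, 0.2, 0.7]
gripper_width: 0.0919
finger_force: 0.0
```

```bash
python3 - <<'E'
from h import *
f=grab('top','top1'); s=grab('side','side1'); o=bot.get_obs(); print(o['tcp_pos'],o['force'],o['qpos'])
a=np.hstack([cv2.resize(f['image'][170:270,340:440],(400,400),interpolation=2),cv2.resize(s['image'][200:300,270:370],(400,400),interpolation=2)])
cv2.imwrite('pics/c3.png',a[:,:,::-1])
E
```

```text
[ 0.48687641 -0.30257494  0.17679999] [-1.80557977e+00  6.46472042e-05  4.30289141e-02] [ 0.3120941   0.39322748  0.24382019  1.81289799 -0.10754222  0.95087223
  0.48843473]
```

View pics/c3.png

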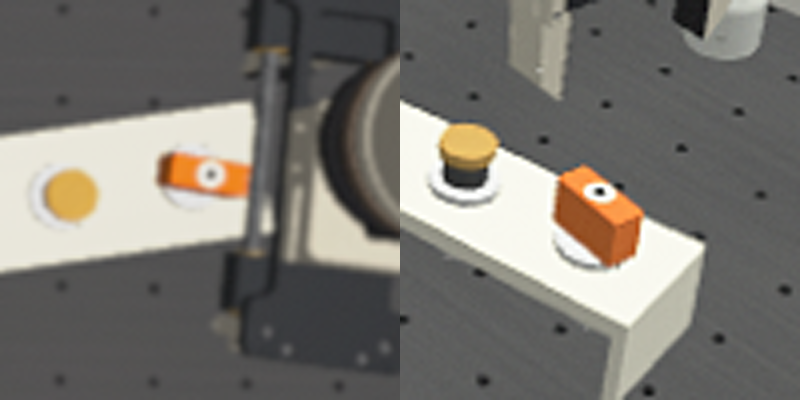

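Emit:
play_rows([
  [-1, 2, 25, 0, 0, 0, -1],
  [-1, 2, 55, 0, 0, 0, -1],
  [-1, 2, 85, 0, 0, 0, -1],
  [-1, 2, 108, 0, 0, 0, -1],
  [-1, 2, 112, 0, 0, 0, -1],
])

```text
time_s: 2.7
tcp_pos: [0.4913, -0.2944, 0.0652]
tcp_rot: [0.742, 0.67, -0.001, -0.002]
force: [0.2, -0.6, -0.5]
gripper_width: 0.0915
finger_force: 0.0
```

```bash
python3 - <<'E'
from h import *
for i in range(3):
    grab('side','s2'); o=bot.get_obs(); print(o['tcp_pos'].round(4),o['force'].round(2))
s=load('s2'); cv2.imwrite('pics/c4.png',cv2.resize(s['image'][200:300,270:370],(500,500),interpolation=2)[:,:,::-1])
E
```

```text
[ 0.4919 -0.2949  0.0659] [-0.54  0.04 -0.51]
[ 0.4925 -0.2954  0.0669] [0.53 0.97 0.17]
[ 0.4931 -0.2959  0.0677] [0.15 0.45 0.06]
```

View pics/c4.png

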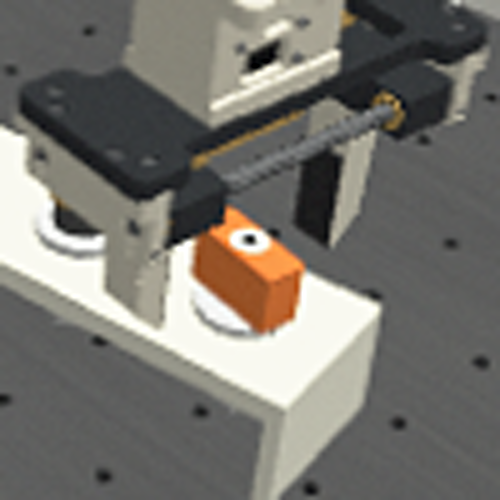

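Emit:
play_rows([
  [0, 0, 0, 0, 0, 0, -1],
  [0, 0, 0, 0, 0, 0, -1],
  [0, 0, 0, 0, 0, 0, -1],
  [0, 0, 0, 0, 0, 0, -1],
  [0, 0, 0, 0, 0, 0, -1],
])

```text
time_s: 3.48
tcp_pos: [0.4927, -0.2958, 0.0671]
tcp_rot: [0.742, 0.67, 0.0, -0.0]
force: [-0.2, 0.9, -0.5]
gripper_width: 0.092
finger_force: 0.0
```

Emit:
play_rows([
  [-9, -1, 2, 0, 0, 0, -1],
  [-9, -1, 2, 0, 0, 0, -1],
  [-9, -1, 2, 0, 0, 0, -1],
  [-9, -1, 2, 0, 0, 0, -1],
  [-9, -1, 2, 0, 0, 0, 1],
], grip_force=40)

```text
time_s: 4.1
tcp_pos: [0.4909, -0.3045, 0.0651]
tcp_rot: [0.742, 0.67, 0.0, -0.0]
force: [-0.3, 0.1, -0.4]
gripper_width: 0.0859
finger_force: 0.0
```

Emit:
play_rows([
  [0, 0, 0, 0, 0, 0, 1],
  [0, 0, 0, 0, 0, 0, 1],
  [0, 0, 0, 0, 0, 0, 1],
  [0, 0, 0, 0, 0, 0, 1],
  [0, 0, 0, 0, 0, 0, 1],
])

```text
time_s: 4.72
tcp_pos: [0.4908, -0.3047, 0.0651]
tcp_rot: [0.742, 0.67, 0.0, -0.0]
force: [0.7, 0.0, 0.7]
gripper_width: 0.0358
finger_force: 0.0
```

Emit:
play_rows([
  [0, 0, 0, 0, 0, 0, 1],
  [0, 0, 0, 0, 0, 0, 1],
  [0, 0, 0, 0, 0, 0, 1],
  [0, 0, 0, 0, 0, 0, 1],
  [0, 0, 0, 0, 0, 0, 1],
])

```text
time_s: 5.35
tcp_pos: [0.4907, -0.3047, 0.0651]
tcp_rot: [0.742, 0.67, -0.0, -0.0]
force: [-0.8, -0.0, 0.3]
gripper_width: 0.0198
finger_force: 39.7
```

Emit:
play_rows([
  [0, 0, -20, 0, 0, 0, 1],
  [0, 0, -45, 0, 0, 0, 1],
  [0, 0, -70, 0, 0, 0, 1],
  [0, 0, -95, 0, 0, 0, 1],
  [0, 0, -115, 0, 0, 0, 1],
])

```text
time_s: 5.98
tcp_pos: [0.4907, -0.3045, 0.1806]
tcp_rot: [0.742, 0.67, 0.0, -0.0]
force: [-0.3, 0.8, -3.7]
gripper_width: 0.0198
finger_force: 39.7
```

Emit:
play_rows([
  [45, 4, 0, 0, 0, 9, 1],
  [100, 8, 0, 0, 0, 18, 1],
  [155, 13, 0, 0, 0, 28, 1],
  [210, 18, 0, 0, 0, 37, 1],
  [265, 22, 0, 0, 0, 47, 1],
])

```text
time_s: 6.6
tcp_pos: [0.5396, -0.0414, 0.1797]
tcp_rot: [0.949, 0.316, -0.0, -0.0]
force: [1.4, -0.5, -2.7]
gripper_width: 0.0196
finger_force: 39.6
```

Emit:
play_rows([
  [32, -28, 0, 0, 0, 9, 1],
  [62, -56, 0, 0, 0, 19, 1],
  [95, -85, 0, 0, 0, 28, 1],
  [118, -105, 0, 0, 0, 38, 1],
  [126, -113, 0, 0, 0, 47, 1],
])

```text
time_s: 7.22
tcp_pos: [0.5714, 0.1263, 0.1793]
tcp_rot: [0.996, -0.087, -0.001, -0.0]
force: [1.0, -0.7, -2.2]
gripper_width: 0.0196
finger_force: 39.7
```

Emit:
play_rows([
  [0, 0, 0, 0, 0, 0, 1],
  [0, 0, 0, 0, 0, 0, 1],
  [0, 0, 0, 0, 0, 0, 1],
  [0, 0, 0, 0, 0, 0, 1],
  [0, 0, 0, 0, 0, 0, 1],
])

```text
time_s: 7.85
tcp_pos: [0.572, 0.1223, 0.1802]
tcp_rot: [0.996, -0.086, 0.0, -0.0]
force: [-0.3, -0.2, -2.9]
gripper_width: 0.0197
finger_force: 39.7
```

```bash
python3 - <<'E'
from h import *
s=grab('side','s3');f=grab('top','t3'); o=bot.get_obs(); print(o['tcp_pos'].round(4),o['tcp_rot'].round(3),o['force'].round(2),o['qpos'].round(2))
cv2.imwrite('pics/c5.png',np.hstack([cv2.resize(s['image'][100:200,170:270],(400,400),interpolation=2),cv2.resize(f['image'][120:220,160:260],(400,400),interpolation=2)])[:,:,::-1])
t=o['tcp_pos']; rc=[.573,.123,.075]; print(proj(s,[t,t-[0,0,.061],rc]),'crop=(p-(170,100))*4')
E
```

```text
[0.572  0.1226 0.1802] [ 0.996 -0.086  0.    -0.   ] [-0.47  0.22 -3.26] [-0.57  0.42  0.41  1.79 -0.2   0.97 -1.83]
[[219.79053737 132.42626133]
 [219.84449623 152.96695649]
 [220.09626779 167.05569368]] crop=(p-(170,100))*4
```

View pics/c5.png

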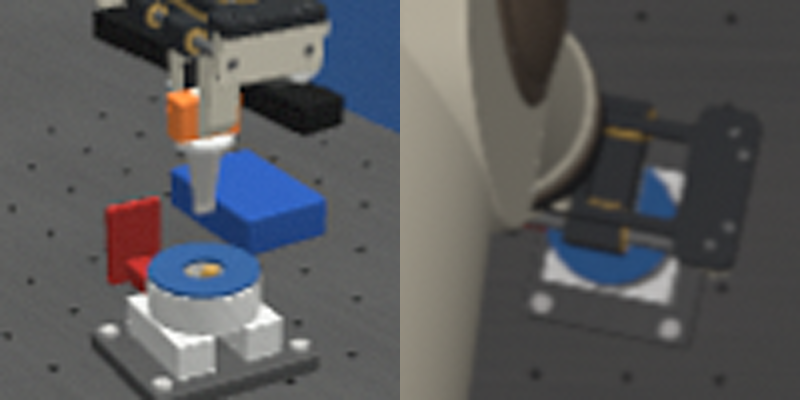

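The side view shows the target upright, its key at (205,212) directly over the bore centre at (203,268). Descending.

Emit:
play_rows([
  [1, 0, 20, 0, 0, 0, 1],
  [1, 0, 40, 0, 0, 0, 1],
  [1, 0, 60, 0, 0, 0, 1],
  [1, 0, 74, 0, 0, 0, 1],
  [1, 0, 80, 0, 0, 0, 1],
])

```text
time_s: 8.57
tcp_pos: [0.5726, 0.1226, 0.0993]
tcp_rot: [0.996, -0.086, -0.0, 0.0]
force: [-0.3, 0.1, -2.0]
gripper_width: 0.0197
finger_force: 39.7
```

Emit:
play_rows([
  [0, 0, 1, 0, 0, 0, 1],
  [0, 0, 2, 0, 0, 0, 1],
  [0, 0, 3, 0, 0, 0, 1],
  [0, 0, 4, 0, 0, 0, 1],
  [0, 0, 5, 0, 0, 0, 1],
])

```text
time_s: 9.2
tcp_pos: [0.5731, 0.123, 0.0954]
tcp_rot: [0.996, -0.086, 0.0, -0.0]
force: [-1.0, 1.3, -2.2]
gripper_width: 0.0197
finger_force: 39.7
```

Emit:
play_rows([
  [0, 0, 1, 0, 0, 0, 1],
  [0, 0, 1.5, 0, 0, 0, 1],
  [0, 0, 2, 0, 0, 0, 1],
  [0, 0, 2.5, 0, 0, 0, 1],
  [0, 0, 3, 0, 0, 0, 1],
])

```text
time_s: 9.82
tcp_pos: [0.5732, 0.1229, 0.0927]
tcp_rot: [0.996, -0.086, 0.0, -0.0]
force: [-2.7, 2.5, 7.2]
gripper_width: 0.0199
finger_force: 39.7
```

Emit:
play_rows([
  [0, 0, 0, 0, 0, -2, 1],
  [0, 0, 0, 0, 0, -5, 1],
  [0, 0, 0, 0, 0, -8, 1],
  [0, 0, 0, 0, 0, -10, 1],
  [0, 0, 0, 0, 0, -12, 1],
], grip_force=20)

```text
time_s: 10.45
tcp_pos: [0.5729, 0.1225, 0.0924]
tcp_rot: [1.0, 0.019, -0.0, -0.0]
force: [-4.2, 1.3, 4.2]
gripper_width: 0.0198
finger_force: 19.9
```

Emit:
play_rows([
  [0, 0, 0.5, 0, 0, -2, 1],
  [0, 0, 0.5, 0, 0, -5, 1],
  [0, 0, 0.5, 0, 0, -8, 1],
  [0, 0, 0.5, 0, 0, -10, 1],
  [0, 0, 0.5, 0, 0, -12, 1],
])

```text
time_s: 11.08
tcp_pos: [0.5728, 0.123, 0.0914]
tcp_rot: [0.992, 0.124, -0.0, -0.0]
force: [-1.1, 2.0, -0.6]
gripper_width: 0.0197
finger_force: 19.9
```

Emit:
play_rows([
  [0, 0, 0.5, 0, 0, 0, 1],
  [0, 0, 0.5, 0, 0, 0, 1],
  [0, 0, 1, 0, 0, 0, 1],
  [0, 0, 1, 0, 0, 0, 1],
  [0, 0, 1, 0, 0, 0, 1],
])

```text
time_s: 11.7
tcp_pos: [0.573, 0.1229, 0.0907]
tcp_rot: [0.992, 0.123, 0.0, -0.0]
force: [-0.8, 4.3, 2.3]
gripper_width: 0.0199
finger_force: 20.0
```

Emit:
play_rows([
  [0, 0, 0, 0, 0, 0, 1],
  [0, 0, 0.5, 0, 0, 0, 1],
  [0, 0, 1, 0, 0, 0, 1],
  [0, 0, 1.5, 0, 0, 0, 1],
  [0, 0, 2, 0, 0, 0, 1],
], grip_force=40)

```text
time_s: 12.32
tcp_pos: [0.5731, 0.1229, 0.0889]
tcp_rot: [0.992, 0.123, 0.0, -0.0]
force: [-2.8, 4.0, 5.3]
gripper_width: 0.0201
finger_force: 39.9
```

The key has dropped: the target is 4 mm below the stop at only about 8 N. Pressing home.

Emit:
play_rows([
  [0, 0, 0.5, 0, 0, 0, 1],
  [0, 0, 1, 0, 0, 0, 1],
  [0, 0, 1.5, 0, 0, 0, 1],
  [0, 0, 2, 0, 0, 0, 1],
  [0, 0, 2.5, 0, 0, 0, 1],
])

```text
time_s: 12.95
tcp_pos: [0.5732, 0.123, 0.0869]
tcp_rot: [0.992, 0.123, 0.0, -0.0]
force: [-2.9, 4.5, 9.6]
gripper_width: 0.02
finger_force: 39.9
```

Emit:
play_rows([
  [0, 0, 0.5, 0, 0, 0, 1],
  [0, 0, 1, 0, 0, 0, 1],
  [0, 0, 1.5, 0, 0, 0, 1],
  [0, 0, 1.8, 0, 0, 0, 1],
  [0, 0, 2, 0, 0, 0, 1],
])

```text
time_s: 13.58
tcp_pos: [0.5733, 0.123, 0.0854]
tcp_rot: [0.992, 0.123, 0.0, -0.0]
force: [-4.4, 4.2, 11.9]
gripper_width: 0.0198
finger_force: 40.0
```

Emit:
play_rows([
  [0, 0, 0.3, 0, 0, 0, 1],
  [0, 0, 0.6, 0, 0, 0, 1],
  [0, 0, 0.9, 0, 0, 0, 1],
  [0, 0, 1.2, 0, 0, 0, 1],
  [0, 0, 1.5, 0, 0, 0, 1],
])

```text
time_s: 14.2
tcp_pos: [0.5733, 0.123, 0.085]
tcp_rot: [0.992, 0.123, 0.0, -0.001]
force: [-8.6, 3.4, 23.2]
gripper_width: 0.0192
finger_force: 40.0
```

Emit:
play_rows([
  [0, 0, -0.7, 0, 0, 0, 1],
  [0, 0, -0.7, 0, 0, 0, 0],
  [0, 0, -0.7, 0, 0, 0, -0.5],
  [0, 0, -0.7, 0, 0, 0, -1],
  [0, 0, -0.7, 0, 0, 0, -1],
])

```text
time_s: 14.82
tcp_pos: [0.5728, 0.1221, 0.0829]
tcp_rot: [0.992, 0.123, -0.0, 0.0]
force: [0.1, -0.3, 0.2]
gripper_width: 0.0551
finger_force: 0.0
```

Emit:
play_rows([
  [0, 0, 0, 0, 0, 0, -1],
  [0, 0, 0, 0, 0, 0, -1],
  [0, 0, 0, 0, 0, 0, -1],
  [0, 0, 0, 0, 0, 0, -1],
  [0, 0, 0, 0, 0, 0, -1],
])

```text
time_s: 15.45
tcp_pos: [0.5729, 0.1227, 0.0833]
tcp_rot: [0.992, 0.123, 0.0, -0.0]
force: [0.5, -0.3, -0.4]
gripper_width: 0.092
finger_force: 0.0
```

Emit:
play_rows([
  [0, 0, -10, 0, 0, 0, -1],
  [0, 0, -30, 0, 0, 0, -1],
  [0, 0, -60, 0, 0, 0, -1],
  [0, 0, -90, 0, 0, 0, -1],
  [0, 0, -120, 0, 0, 0, -1],
])

```text
time_s: 16.08
tcp_pos: [0.573, 0.1226, 0.2051]
tcp_rot: [0.992, 0.123, 0.0, -0.0]
force: [-0.2, 0.6, -0.6]
gripper_width: 0.0919
finger_force: 0.0
```

```bash
python3 - <<'E'
from h import *
s=grab('side','s4');
cv2.imwrite('pics/c6.png',cv2.resize(s['image'][120:200,170:270],(500,400),interpolation=2)[:,:,::-1])
E
```

```text
(no output)
```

View pics/c6.png

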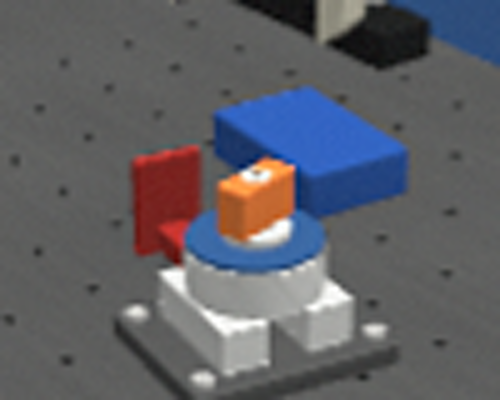

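Emit:
play_rows([
  [13, -29, 0, 0, 0, -10, 0],
  [26, -58, 0, 0, 0, -20, 1],
  [40, -88, 0, 0, 0, -30, 1],
  [54, -120, 0, 0, 0, -40, 1],
  [65, -146, 0, 0, 0, -50, 1],
])

```text
time_s: 16.75
tcp_pos: [0.6004, 0.2818, 0.204]
tcp_rot: [0.846, 0.534, 0.0, -0.0]
force: [-0.7, -0.1, 0.1]
gripper_width: 0.0465
finger_force: 0.0
```

The target sits flush and upright on the blue rim at (255,240). Now for the wedge.

Emit:
play_rows([
  [0, 0, 15, 0, 0, -8, 1],
  [0, 0, 40, 0, 0, -16, 1],
  [0, 0, 65, 0, 0, -16, 1],
  [0, 0, 85, 0, 0, -16, 1],
  [0, 0, 90, 0, 0, -16, 1],
])

```text
time_s: 17.38
tcp_pos: [0.5994, 0.2796, 0.1119]
tcp_rot: [0.765, 0.644, -0.001, -0.0]
force: [-0.5, 0.2, -0.1]
gripper_width: 0.0008
finger_force: 0.0
```

Emit:
play_rows([
  [0, 0, 15, 0, 0, 0, 1],
  [0, 0, 35, 0, 0, 0, 1],
  [0, 0, 50, 0, 0, 0, 1],
  [0, 0, 58, 0, 0, 0, 1],
  [0, 0, 58, 0, 0, 0, 1],
])

```text
time_s: 18.0
tcp_pos: [0.5997, 0.2798, 0.0544]
tcp_rot: [0.765, 0.644, -0.001, -0.0]
force: [0.2, 0.8, 0.0]
gripper_width: 0.0004
finger_force: 0.0
```

Emit:
play_rows([
  [-5, 0, -3, 0, 0, 0, 1],
  [-11, 0, -3, 0, 0, 0, 1],
  [-17, 0, -3, 0, 0, 0, 1],
  [-22, 0, -3, 0, 0, 0, 1],
  [-26, 0, -3, 0, 0, 0, 1],
])

```text
time_s: 18.62
tcp_pos: [0.5958, 0.2539, 0.0584]
tcp_rot: [0.765, 0.644, -0.0, 0.0]
force: [0.5, -0.6, -0.6]
gripper_width: 0.0008
finger_force: 0.0
```

Emit:
play_rows([
  [-2, 0, 0, 0, 0, 0, 1],
  [-4, 0, 0, 0, 0, 0, 1],
  [-6, 0, 0, 0, 0, 0, 1],
  [-8, 0, 0, 0, 0, 0, 1],
  [-10, 0, 0, 0, 0, 0, 1],
])

```text
time_s: 19.25
tcp_pos: [0.5941, 0.2453, 0.0583]
tcp_rot: [0.765, 0.644, 0.0, -0.0]
force: [0.0, 1.8, -0.8]
gripper_width: 0.0007
finger_force: 0.9
```

Emit:
play_rows([
  [-2, 0, 0, 0, 0, 0, 1],
  [-4, 0, 0, 0, 0, 0, 1],
  [-6, 0, 0, 0, 0, 0, 1],
  [-8, 0, 0, 0, 0, 0, 1],
  [-10, 0, 0, 0, 0, 0, 1],
])

```text
time_s: 19.88
tcp_pos: [0.5923, 0.2347, 0.0583]
tcp_rot: [0.765, 0.644, -0.0, -0.0]
force: [0.7, 1.4, -1.3]
gripper_width: 0.0003
finger_force: 0.8
```

Emit:
play_rows([
  [-2, 0, 0, 0, 0, 0, 1],
  [-4, 0, 0, 0, 0, 0, 1],
  [-6, 0, 0, 0, 0, 0, 1],
  [-8, 0, 0, 0, 0, 0, 1],
  [-10, 0, 0, 0, 0, 0, 1],
])

```text
time_s: 20.5
tcp_pos: [0.5912, 0.2286, 0.0584]
tcp_rot: [0.765, 0.645, 0.002, -0.001]
force: [4.1, 10.0, -7.2]
gripper_width: 0.0004
finger_force: 5.1
```

Emit:
play_rows([
  [-1, 0, 0, 0, 0, 0, 1],
  [-2, 0, 0, 0, 0, 0, 1],
  [-3, 0, 0, 0, 0, 0, 1],
  [-4, 0, 0, 0, 0, 0, 1],
  [-5, 0, 0, 0, 0, 0, 1],
])

```text
time_s: 21.12
tcp_pos: [0.5905, 0.2244, 0.0584]
tcp_rot: [0.764, 0.645, 0.003, -0.001]
force: [3.6, 10.2, -7.0]
gripper_width: 0.0002
finger_force: 5.2
```

Moving steadily at about 11 N.

Emit:
play_rows([
  [-1.5, 0, 0, 0, 0, 0, 1],
  [-3, 0, 0, 0, 0, 0, 1],
  [-4.5, 0, 0, 0, 0, 0, 1],
  [-6, 0, 0, 0, 0, 0, 1],
  [-7.5, 0, 0, 0, 0, 0, 1],
])

```text
time_s: 21.75
tcp_pos: [0.589, 0.2155, 0.0584]
tcp_rot: [0.765, 0.644, 0.002, -0.001]
force: [3.1, 6.9, -6.2]
gripper_width: 0.0004
finger_force: 3.8
```

Emit:
play_rows([
  [-1.5, 0, 0, 0, 0, 0, 1],
  [-3, 0, 0, 0, 0, 0, 1],
  [-4.5, 0, 0, 0, 0, 0, 1],
  [-6, 0, 0, 0, 0, 0, 1],
  [-7.5, 0, 0, 0, 0, 0, 1],
])

```text
time_s: 22.38
tcp_pos: [0.5875, 0.2068, 0.0584]
tcp_rot: [0.765, 0.644, 0.001, -0.0]
force: [1.9, 5.1, -3.7]
gripper_width: 0.0004
finger_force: 2.6
```

Emit:
play_rows([
  [-1.5, 0, 0, 0, 0, 0, 1],
  [-3, 0, 0, 0, 0, 0, 1],
  [-4.5, 0, 0, 0, 0, 0, 1],
  [-6, 0, 0, 0, 0, 0, 1],
  [-7, 0, 0, 0, 0, 0, 1],
])

```text
time_s: 23.0
tcp_pos: [0.586, 0.1982, 0.0584]
tcp_rot: [0.765, 0.644, 0.0, -0.0]
force: [1.0, 5.1, -2.6]
gripper_width: 0.0002
finger_force: 2.6
```

Emit:
play_rows([
  [-1, 0, 0, 0, 0, 0, 1],
  [-2, 0, 0, 0, 0, 0, 1],
  [-3, 0, 0, 0, 0, 0, 1],
  [-3.5, 0, 0, 0, 0, 0, 1],
  [-4, 0, 0, 0, 0, 0, 1],
])

```text
time_s: 23.62
tcp_pos: [0.586, 0.1982, 0.0585]
tcp_rot: [0.765, 0.645, 0.002, -0.001]
force: [3.6, 11.0, -5.9]
gripper_width: 0.0003
finger_force: 5.8
```

Emit:
play_rows([
  [-1, 0, 0, 0, 0, 0, 1],
  [-2, 0, 0, 0, 0, 0, 1],
  [-3, 0, 0, 0, 0, 0, 1],
  [-4, 0, 0, 0, 0, 0, 1],
  [-5, 0, 0, 0, 0, 0, 1],
])

```text
time_s: 24.25
tcp_pos: [0.5859, 0.1981, 0.0587]
tcp_rot: [0.764, 0.646, 0.005, -0.002]
force: [6.3, 20.8, -12.3]
gripper_width: 0.0005
finger_force: 10.6
```

The wedge is on its hard stop (no motion at 22 N). Backing off.

Emit:
play_rows([
  [3, 0, 0, 0, 0, 0, 1],
  [9, 0, 0, 0, 0, 0, 1],
  [16, 0, 0, 0, 0, 0, 1],
  [28, 0, 0, 0, 0, 0, 1],
  [45, 0, 0, 0, 0, 0, 1],
])

```text
time_s: 24.88
tcp_pos: [0.5926, 0.2335, 0.0584]
tcp_rot: [0.766, 0.643, -0.0, 0.0]
force: [0.3, 0.6, -0.2]
gripper_width: 0.0005
finger_force: 0.0
```

Emit:
play_rows([
  [25, 0, -5, 0, 0, 0, 1],
  [50, 0, -30, 0, 0, 0, 1],
  [70, 0, -65, 0, 0, 0, 1],
  [80, 0, -100, 0, 0, 0, 1],
  [80, 0, -100, 0, 0, 0, 1],
])

```text
time_s: 25.5
tcp_pos: [0.6077, 0.3165, 0.1622]
tcp_rot: [0.764, 0.645, 0.004, 0.0]
force: [-0.7, -0.6, 0.3]
gripper_width: 0.0002
finger_force: 0.0
```

```bash
python3 - <<'E'
from h import *
s=grab('side','s5');f=grab('top','t5');print(bot.get_obs()['tcp_pos'])
cv2.imwrite('pics/c7.png',np.hstack([cv2.resize(s['image'][120:200,180:260],(400,400),interpolation=2),cv2.resize(f['image'][130:210,160:240],(400,400),interpolation=2)])[:,:,::-1])
u=np.array([.1736,.985,0]); m=np.array([.573,.123,0]); print(proj(f,[m+u*.065+[0,0,.078],m+[0,0,.111],m+[0,0,.120]]),proj(s,[m+[0,0,.111],m+[0,0,.120]]))
E
```

```text
[0.60564544 0.31322455 0.15829287]
[[185.79662087 168.97883103]
 [209.87402926 172.1644868 ]
 [209.27046253 171.56750452]] [[220.06435158 155.49686328]
 [220.05668709 152.5528613 ]]
```

View pics/c7.png

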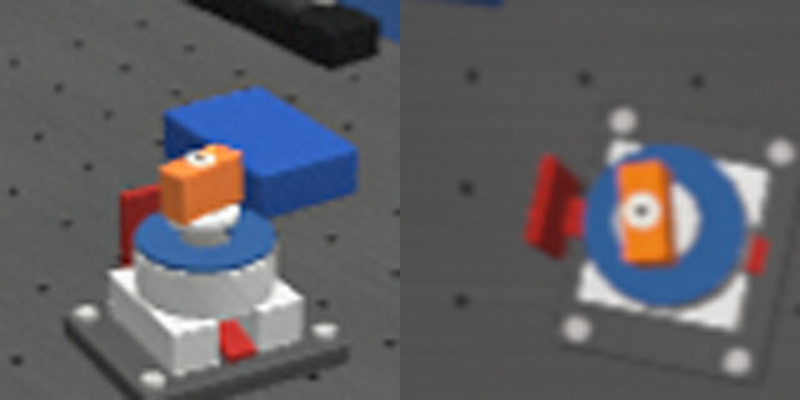

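The target is raised about 9 mm and upright, its dot within 3 mm of the axis. The wedge tip shows through the far side at (235,340).

```bash
python3 -c "
from workcell import bot
print(bot.finish_job())"
```

```text
the job is handed in; nothing more can be done
None
```

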